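# Pop open the spice tin and pack the last two pots

## Robot

A 7-joint arm with a two-finger parallel gripper is mounted at the origin on the work surface; the furniture and walls round the work are solid. World frame = base frame: x ahead of the robot, y to its left, z up, the work surface at z = 0. Lengths are in m, angles in rad, forces in N, time in s.
With the tool pointing down it reaches from about 0.425 to 0.875 m from the base axis. Payload 4.7 kg.
Tool frame: the origin (TCP) lies midway between the tips of the shut fingers; the grasp point (between the pads) lies 19 mm behind it; z points along the fingers, y is the line along which they close (so a half turn about z gives the same grasp; the last joint's range is limited). The gripper opens to 87 mm and grips with 3 to 60 N. Pads are 19 mm wide; open, the fingers measure 117 mm over their backs; the gripper's body (75 mm by 190 mm) begins 51 mm behind the grasp point.
Start: joints at [1.153, 0.321, -0.07, 1.45, 0.023, 1.371, -0.057], TCP at [0.272, -0.59, 0.223] pointing down, gripper open.
Joint ranges: [-2.86, 2.86], [-0.3, 2.09], [-1.38, 1.24], [0.06, 2.45], [-1.56, 4.7], [0.09, 2.05], [-2.69, 2.69]. Speed limits (rad/s): [2.57, 2.57, 3.14, 3.14, 3.14, 3.14, 3.14].

## Interface

Orientations are given as a rotation vector (axis times angle).
In Python, from bench import ctrl gives the robot as it stands.
- The arm moves only by the tool inch_along, called after "Emit:" as a command line: name --pt "numbers of a row" for each row, then --argument value for the rest. Schema: {"type":"object","properties":{"offsets":{"type":"array","items":{"type":"number"},"minItems":5,"maxItems":100},"clamp_n":{"type":"number"},"only":{"type":"string"},"quiet":{"type":"boolean"},"lines":{"type":"string"}},"required":["offsets"],"additionalProperties":false}. offsets is one flat list of numbers that holds 1 to 20 rows one after another, with no inner brackets; each row has 5 numbers: dx, dy, dz in a scale on which 1.0 is 1 m, then a turn about the tool's z in a scale on which 1.0 is pi rad, then the opening from 0.0 (shut) to 1.0 (fully open); each row is the pose to reach, as a shift and turn from the pose commanded when the call began, along the tool's axes at that moment; what a row does not reach only later rows make up. A row lasts 1/10 s, in which the tool goes at most 0.05 m and 0.15 rad, less where a joint would pass 70% of its speed; a pose out of reach is approached as far as the arm can. The fingers move at their own pace and stop on an object; clamp_n is the grip in N (left out, the last holds). Time passes only in rows, so rows that do not move let the fingers close. The tool returns the time, the measured TCP pose, the force, the opening and the grip force at its end. only (a regular expression) keeps the lines of the reply that match it, lines (a string "A,B") keeps lines A to B, and quiet returns only ok. Shift and turn numbers lie between -1 and 1, and a call with a number outside is refused. Input that does not fit is refused with a message, and nothing moves.
- ctrl.get_state(): the state, without advancing time (a new reading comes with each control period).
- ctrl.get_image(name): name is "side" or "top" or "wrist"; returns the picture (480x640x3 uint8, red, green, blue); there is no depth.
- ctrl.camera_model(name): a dict with "vertical_fov" (degrees; the focal length in pixels is half the picture's height over the tangent of half this angle, whatever the lens; pixels are square), "cx", "cy" (the principal point, pixels), "k1" (the pictures are not rectified: a ray, as slopes to the right and down, at radius r is drawn at 1 + k1 r^2 times it, then the intrinsics apply), "rvec" (rotation vector, rad) and "tvec" (3), from world to camera coordinates, as OpenCV has them; the wrist camera has in their place "hand_eye" (4x4, takes a point from camera to tool coordinates, whose origin is the TCP and whose axes are the flange's). Camera axes: x right, y down, z forward; pixel columns grow to the right and rows downward; lengths in m; the calibration is good to about 2 mm. A picture is of the moment at which its call begins: read the wrist's pose just before it. camera_model takes no time and is no camera call.
- ctrl.close_job(): hands the job in; it is judged then, once.
The state is a dict: "time": time; "joint_positions": joint angles; "qd": joint speeds; "joint_torque": joint torques, N m; "position": TCP position; "tool_rot": TCP orientation; "ft_force": force on the tool from outside, world axes, zero at the start; "torque": the same for the moment, N m; "grip_width": opening from 0.0 (shut) to 1.0 (fully open); "grip_force": force on a finger pad.
Only numpy, scipy, OpenCV 4.12 (cv2) and the standard library are available. Lean on these libraries where they do the work, as an engineer would, in place of code of your own. Each camera call takes 0.05 s, during which the arm holds its last target. There are 200 camera calls.

## Task

Press the release button on the front of the round spice tin so that its sprung lid pops up, then steady the lid and ease it back until it rests open against its rear stop, without flinging it. Then set the two loose lidded pots gently into the two empty places among the pots in the tin, so that all seven stand upright and flat on its bottom. Leave the lid open and do not drop the pots or disturb the jars, glass and food tin.

Things in the scene. Friction and masses are not known exactly. Their poses are not given: they have to be found in the camera images.
- spice_tin: round steel spice tin, fixed; 190 mm outer, 182 mm inner diameter, rim 72 mm high, with a hinged lid. Origin: centre of its underside on the worktop; x points from the release button (front) to the hinge (back), z up. In front a thumb block, 46 mm wide, top 62 mm up, reaches 169 mm from the centre. Holds 7 pots in hexagonal packing (one in the middle, six round it); two places are empty.
- lid (a joint): angle of the flat steel lid (194 mm diameter, 5 mm thick, 0.16 kg), rad: 0 closed and caught, top 79 mm high; 1.95 at its rear stop, leaning back. Once released, a spring pops it up to about 0.62, where it bobs and stays. Above that it swings freely: let go before 1.57 it falls back to 0.62, beyond that it falls to the stop and stays.
- tin_hinge (a point): hinge axis of the lid, 104 mm behind the tin's centre, 76 mm above the worktop; the axis runs along the tin's y; fixed to the tin.
- lid_rim (a point): middle of the lid's front edge, farthest from the hinge, 201 mm from the hinge axis; moves with the lid. (A 24 mm wide tongue sticks out 12 mm further.)
- release_top (a point): centre of the top of the round release button (25 mm diameter, dark, on the thumb block 145 mm in front of the tin's centre, top 70 mm above the worktop when up). A small dark catch, 83 mm high, stands between it and the lid, 111 mm from the centre.
- release (a joint): travel of the release button, pressed straight down, m: 0 up, 0.006 fully down (about 2 N at the start, 5 N fully down; the lid is freed by about 0.0045); it springs back.
- liner: thin dark disc on the tin's floor, 179 mm diameter, on which the pots stand; fixed. Origin: centre of its underside, 3 mm above the worktop (its top is at 5 mm). Its yaw tells how the packing is turned.
- slot_a (a point): centre of one empty pot place, on the liner's top (5 mm above the worktop), 60 mm from the tin's centre; the five pots and the wall leave about 2 mm of play.
- slot_b (a point): centre of the other empty pot place, likewise, 120 degrees round from slot_a.
- pot_a: aluminium lidded spice pot: body 58 mm diameter, 40 mm tall with a tapered foot (47 mm wide at the bottom, full width 9 mm up); on its lid a plain upright round knob 16 mm diameter, from 40 to 64 mm above the bottom, to be gripped from above. 0.08 to 0.17 kg. Origin: centre of the underside, z up along the knob. Loose on the worktop at the start, one of two that belong in the tin.
- pot_b: the other loose pot on the worktop, the same as pot_a.
- packed_1: pot like pot_a that already stands loose in the tin (in the middle).
- packed_2: pot like pot_a that already stands loose in the tin.
- packed_3: pot like pot_a that already stands loose in the tin.
- packed_4: pot like pot_a that already stands loose in the tin.
- packed_5: pot like pot_a that already stands loose in the tin.
- jar_1: glass spice jar with a black cap, 41 mm diameter, 91 mm tall; bystander. Origin: centre of the underside.
- jar_2: another such glass jar; bystander.
- glass: empty water glass, 69 mm diameter, 92 mm tall; bystander. Origin: centre of the underside.
- tin_can: round food tin, 86 mm diameter, 40 mm tall; bystander. Origin: centre of the underside.

How it is judged:
On the way, in this order (a step that is already met when the one before it is completed fails the run):
1. the button is pressed and the lid pops up (past 0.3 rad) (value of joint lid above 0.3 rad), for 0.1 s.
2. the lid is eased back to its stop (past 1.75 rad) and is still (value of joint lid above 1.75 rad and velocity of joint lid below 0.3 rad/s), for 0.2 s.
3. a loose pot stands in the tin (((z of pot_a in the frame of liner below 0.006 m and horizontal distance between pot_a and liner below 0.068 m) or (z of pot_b in the frame of liner below 0.006 m and horizontal distance between pot_b and liner below 0.068 m))), for 0.1 s.
At the end, for the whole second after the job is handed in: All seven pots stand in the tin: each within 68 mm of its centre, bottom less than 4 mm above the liner's top, tilted less than 0.08 rad, at rest; the lid stands open past 1.75 rad (z of each of packed_1, packed_2, packed_3, packed_4, packed_5, pot_a, pot_b in the frame of liner below 0.006 m and horizontal distance between each of packed_1, packed_2, packed_3, packed_4, packed_5, pot_a, pot_b and liner below 0.068 m and angle between each of packed_1, packed_2, packed_3, packed_4, packed_5, pot_a, pot_b's own z axis and vertical below 0.08 rad and linear speed of each of packed_1, packed_2, packed_3, packed_4, packed_5, pot_a, pot_b below 0.02 m/s and value of joint lid above 1.75 rad); the robot touches nothing.
It fails at once if the lid is flung or slammed back against its stop (faster than 3.5 rad/s when past 1.2 rad) (value of joint lid above 1.2 rad and velocity of joint lid above 3.5 rad/s).
It fails at once if a jar, the water glass or the food tin is pushed more than 25 mm or tipped (distance of any of jar_1, jar_2, glass, tin_can from where it was at the start of the episode above 0.025 m or angle between any of jar_1, jar_2, glass, tin_can's own z axis and vertical above 0.3 rad).
It fails at once if a loose pot is dropped from more than about 2 cm (faster than 0.6 m/s while not held) ((linear speed of pot_a above 0.6 m/s and contact force between the fingers and pot_a below 0.02 N) or (linear speed of pot_b above 0.6 m/s and contact force between the fingers and pot_b below 0.02 N)).
It fails at once if a loose pot is tipped over (angle between any of pot_a, pot_b's own z axis and vertical above 0.7 rad).
It also fails if it takes over 72 s, if anything falls off the work surface, if the arm or the gripper's body presses on something with over 40 N, if the wrist force passes 120 N, or if a joint passes its speed limit or range.

## Working session

There is one attempt and no reset: what is moved stays moved. The work goes in short steps, Python scripts to look and compute and a tool call to move; the robot and the scene stay as the last step left them, time stands still between calls to the robot, and variables do not carry over. Pictures are saved under pics/ and viewed, at most 10 in all, crops included, and the job is handed in when it is done.

```bash
ls; mkdir -p pics
```

Create h.py:
```python
import numpy as np, cv2
from scipy.spatial.transform import Rotation as R
from bench import ctrl
def cam(n, st=None):
    m=ctrl.camera_model(n)
    f=240/np.tan(np.radians(m["vertical_fov"])/2)
    if "hand_eye" in m:
        st=st or ctrl.get_state()
        T=np.eye(4);T[:3,:3]=R.from_rotvec(st["tool_rot"]).as_matrix();T[:3,3]=st["position"]
        C=T@np.array(m["hand_eye"])
    else:
        C=np.eye(4);Rm=R.from_rotvec(np.ravel(m["rvec"])).as_matrix()
        C[:3,:3]=Rm.T;C[:3,3]=-Rm.T@np.ravel(m["tvec"])
    return dict(f=f,cx=m["cx"],cy=m["cy"],k=m["k1"],C=C)
def ray(c,u,v):
    d=np.array([(u-c["cx"])/c["f"],(v-c["cy"])/c["f"]]);s=d.copy()
    for _ in range(20): s=d/(1+c["k"]*(s@s))
    w=c["C"][:3,:3]@np.array([s[0],s[1],1]);return c["C"][:3,3],w/np.linalg.norm(w)
def onz(c,u,v,z):
    o,d=ray(c,u,v);return o+d*(z-o[2])/d[2]
def proj(c,p):
    q=np.linalg.inv(c["C"])@np.append(p,1);s=q[:2]/q[2];s=s*(1+c["k"]*(s@s))
    return np.array([c["cx"],c["cy"]])+c["f"]*s
def tri(rs):
    A=0;b=0
    for o,d in rs:
        P=np.eye(3)-np.outer(d,d);A=A+P;b=b+P@o
    return np.linalg.solve(A,b)
def grab(n,name):
    st=ctrl.get_state();im=ctrl.get_image(n)[:,:,::-1].copy();cv2.imwrite("pics/"+name+".png",im)
    return im,cam(n,st)
def toolaxes(): return R.from_rotvec(ctrl.get_state()["tool_rot"]).as_matrix()
```

Run:
```python
from h import *
np.set_printoptions(precision=4,suppress=True)
s=ctrl.get_state();print(s["time"],s["position"],toolaxes())
a,c=grab("top","top0");print(c)
b,c=grab("side","side0");print(c)
print(cam("wrist"))
```

```text
bench.py
pics
0.0 [ 0.2717 -0.5899  0.2215] [[ 0.9082  0.4185 -0.0009]
 [ 0.4185 -0.9082  0.0017]
 [-0.0001 -0.0019 -1.    ]]
{'f': np.float64(453.8878344156758), 'cx': 325.44847926930987, 'cy': 233.66526211253597, 'k': -0.033226291135714334, 'C': array([[ 0.0142, -0.9892,  0.1461,  0.4103],
       [-0.9999, -0.0132,  0.0076, -0.0141],
       [-0.0056, -0.1462, -0.9892,  1.2367],
       [ 0.    ,  0.    ,  0.    ,  1.    ]])}
{'f': np.float64(448.30847367562353), 'cx': 313.7114238639464, 'cy': 239.01570549490376, 'k': 0.018580620964214607, 'C': array([[-0.9253, -0.1971,  0.3241,  0.2719],
       [-0.3792,  0.499 , -0.7792,  0.7147],
       [-0.0081, -0.8439, -0.5364,  0.5711],
       [ 0.    ,  0.    ,  0.    ,  1.    ]])}
{'f': np.float64(431.94124140196703), 'cx': 315.0459893181693, 'cy': 238.87262099708366, 'k': -0.033781326626408904, 'C': array([[ 0.4189, -0.8668, -0.2707,  0.3469],
       [-0.9081, -0.4   , -0.1241, -0.5556],
       [-0.0007,  0.2978, -0.9546,  0.3826],
       [ 0.    ,  0.    ,  0.    ,  1.    ]])}
```

View pics/top0.png

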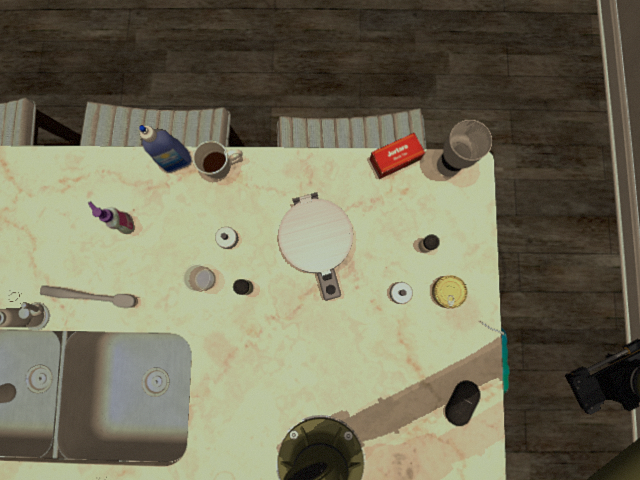

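View pics/side0.png

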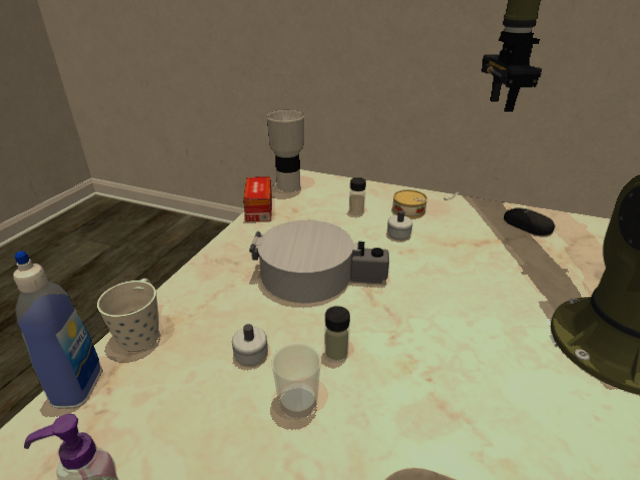

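The top view shows the tin's lid at (316,235), with the button block at (329,287) and the hinge at (305,199). Pots are at (227,238) and (402,293), jars at (242,287) and (430,242), the glass at (201,278) and the can at (450,291). In the side view, the tin is at (306,250), the button at (377,252), and the pot knobs at (249,330) and (401,217).

Run:
```python
import cv2,numpy as np
a=cv2.imread("pics/top0.png");b=cv2.imread("pics/side0.png")
f=lambda i,x,y,w,h,s:cv2.resize(i[y:y+h,x:x+w],None,fx=s,fy=s,interpolation=cv2.INTER_CUBIC)
A=f(a,270,185,100,125,4) # 400x500
B=f(b,340,235,55,50,4);C=f(b,225,315,50,55,4);D=f(b,380,205,50,40,4)
E=f(a,210,220,35,35,4);F=f(a,385,275,35,35,4)
o=np.zeros((600,800,3),np.uint8)
o[:500,:400]=A;o[0:200,400:620]=B;o[200:420,400:600]=C;o[420:580,400:600]=D;o[200:340,640:780]=E;o[350:490,640:780]=F
cv2.imwrite("pics/m0.png",o)
```

```text
(no output)
```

View pics/m0.png

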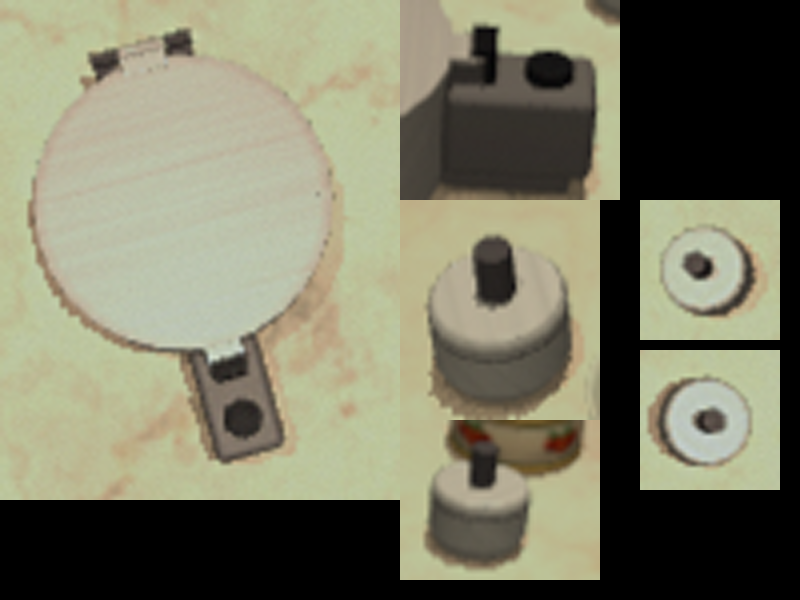

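The crops show, in full-picture pixels: lid circle centre (315.6,235.3), button top (330.7,289.5) in the top view and (377.5,251) in the side view. Knob tops are at top (224.5,236) / side (248.3,325.8) and top (402.7,292.7) / side (401.3,212).

Run:
```python
from h import *
np.set_printoptions(precision=4,suppress=True)
t=cam("top");s=cam("side")
def pair(n,p,q):
    r=[ray(t,*p),ray(s,*q)];X=tri(r)
    print(n,X,"gap",[np.linalg.norm(np.cross(X-o,d)) for o,d in r]);return X
b=pair("button .070",(330.7,289.4),(377.4,251))
pair("knobL .064",(224.5,236),(248.3,325.8));pair("knobR .064",(402.6,292.6),(401.3,212))
c=onz(t,315.5,235.2,.079);b2=onz(t,330.7,289.4,.07);h=onz(t,305.2,198.3,.08)
print("lid",c,"btn",b2,"hinge",h,np.linalg.norm((c-b2)[:2]),np.linalg.norm((h-b2)[:2]))
d=(h-b2)[:2];print("yaw",np.arctan2(d[1],d[0]))
for n,p,z in [("jarL",(242,286),.091),("jarR",(431,241),.091),("glass",(200,277),.05),("can",(450,290),.04),("potL",(227,238),.04),("potR",(401.5,293),.04)]: print(n,onz(t,*p,z))
# lid mask from top by saturation
```

```text
button .070 [ 0.4395 -0.0205  0.0688] gap [np.float64(0.0004763479830825556), np.float64(0.00047634798308244863)]
knobL .064 [0.5753 0.2596 0.0648] gap [np.float64(0.0016517777701297066), np.float64(0.0016517777701296895)]
knobR .064 [ 0.4336 -0.205   0.0638] gap [np.float64(8.743162304149529e-05), np.float64(8.743162304159363e-05)]
lid [0.577  0.0204 0.079 ] btn [ 0.439  -0.0206  0.07  ] hinge [0.6737 0.0489 0.08  ] 0.1439324492713503 0.24474697122318598
yaw 0.28786446759757023
jarL [0.4437 0.2027 0.091 ]
jarR [ 0.5643 -0.2743  0.091 ]
glass [0.4666 0.3218 0.05  ]
can [ 0.4422 -0.3334  0.04  ]
potL [0.5719 0.2577 0.04  ]
potR [ 0.4329 -0.206   0.04  ]
```

The manual's scale: turns go in shares of pi rad. Converting my numbers, -1.5 rad is -0.4775.

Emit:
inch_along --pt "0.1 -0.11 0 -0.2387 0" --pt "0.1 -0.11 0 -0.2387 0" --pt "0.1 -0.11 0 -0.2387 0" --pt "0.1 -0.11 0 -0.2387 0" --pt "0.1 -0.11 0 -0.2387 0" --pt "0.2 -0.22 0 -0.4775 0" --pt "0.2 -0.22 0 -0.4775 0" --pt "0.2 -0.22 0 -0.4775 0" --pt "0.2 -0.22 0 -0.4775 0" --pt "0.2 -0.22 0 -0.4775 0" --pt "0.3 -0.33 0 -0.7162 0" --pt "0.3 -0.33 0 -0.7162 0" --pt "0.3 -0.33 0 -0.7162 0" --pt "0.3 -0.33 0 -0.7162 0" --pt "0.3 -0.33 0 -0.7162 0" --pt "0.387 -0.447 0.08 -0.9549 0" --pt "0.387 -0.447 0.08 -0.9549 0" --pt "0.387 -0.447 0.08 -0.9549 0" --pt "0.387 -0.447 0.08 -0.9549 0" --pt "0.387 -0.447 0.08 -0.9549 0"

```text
refused: offsets[0]: [0.1, -0.11, 0, -0.2387, 0] is not of type 'number' (schema: type "number"). Nothing was moved.
```

Wrong form. The message asks for one flat list, 5 numbers to a row, no inner brackets, so I'll send the same numbers that way.

Emit:
inch_along --offsets '[0.1,-0.11,0,-0.2387,0,0.1,-0.11,0,-0.2387,0,0.1,-0.11,0,-0.2387,0,0.1,-0.11,0,-0.2387,0,0.1,-0.11,0,-0.2387,0,0.2,-0.22,0,-0.4775,0,0.2,-0.22,0,-0.4775,0,0.2,-0.22,0,-0.4775,0,0.2,-0.22,0,-0.4775,0,0.2,-0.22,0,-0.4775,0,0.3,-0.33,0,-0.7162,0,0.3,-0.33,0,-0.7162,0,0.3,-0.33,0,-0.7162,0,0.3,-0.33,0,-0.7162,0,0.3,-0.33,0,-0.7162,0,0.387,-0.447,0.08,-0.9549,0,0.387,-0.447,0.08,-0.9549,0,0.387,-0.447,0.08,-0.9549,0,0.387,-0.447,0.08,-0.9549,0,0.387,-0.447,0.08,-0.9549,0]'

```text
time: 2.1
position: [0.4352, -0.0191, 0.1408]
tool_rot: [0.472, -3.103, -0.003]
ft_force: [0.1, -0.8, -0.0]
grip_width: 0.003
grip_force: 0.0
```

Create dist.py:
```python
# distance from here to a world target, in tool axes
import sys
from h import *
s=ctrl.get_state();M=toolaxes();p=np.array([float(v) for v in sys.argv[1:4]])
print("tool shift",np.round(M.T@(p-s["position"]),4),"heading",round(np.arctan2(M[1,0],M[0,0]),4),"tilt z",np.round(M[:,2],4),"pos",np.round(s["position"],4),"q",np.round(s["joint_positions"],2))
if len(sys.argv)>4:
    a=np.arctan2(M[1,0],M[0,0])-float(sys.argv[4]);print("turn",np.round((a+np.pi)%(2*np.pi)-np.pi,4))
```

```bash
python3 dist.py .4357 -.0216 .085 3.43
```

```text
tool shift [ 0.0001 -0.0026  0.0558] heading -2.8395 tilt z [-0.0032  0.0012 -1.    ] pos [ 0.4352 -0.0191  0.1408] q [ 0.63 -0.06 -0.62  2.04 -0.04  1.16  1.9 ]
turn 0.0137
```

Emit:
inch_along --offsets '[0,-0.0025,0.03,0,0,0,-0.0025,0.06,0,0,0,-0.0025,0.067,0,0,0,-0.0025,0.07,0,0,0,-0.0025,0.072,0,0,0,-0.0025,0.074,0,0,0,-0.0025,0.0755,0,0,0,-0.0025,0.0765,0,0,0,-0.0025,0.0765,0,0,0,-0.0025,0.0765,0,0]'

```text
time: 3.1
position: [0.4381, -0.025, 0.0667]
tool_rot: [-0.454, 3.107, -0.001]
ft_force: [1.1, -0.2, 3.3]
grip_width: 0.004
grip_force: 1.8
```

Emit:
inch_along --offsets '[0,0,0.001,0,0,0,0,0.002,0,0,0,0,0.003,0,0,0,0,0.004,0,0,0,0,0.004,0,0,0,0,0.004,0,0]'

```text
time: 3.7
position: [0.4382, -0.025, 0.0641]
tool_rot: [-0.454, 3.108, -0.002]
ft_force: [-4.9, -0.3, 20.4]
grip_width: 0.004
grip_force: 10.3
```

Run:
```python
from h import *
grab("side","side1")
```

```text
(no output)
```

View pics/side1.png

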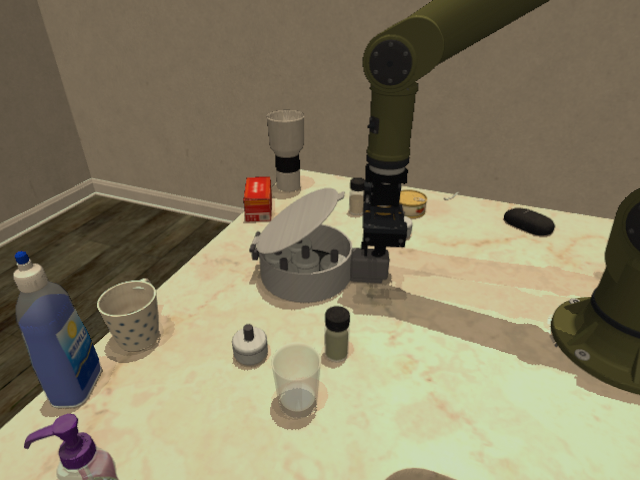

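The lid has popped. Its tongue tip is at about (342,193), and the pots' knobs are visible inside the tin at (284,265), (306,255) and (334,253).

Scaled: 1.584 rad is 0.5042.

Emit:
inch_along --offsets '[0,0,-0.05,0,0,0.01,0,-0.1,0,0.3,0.01,0,-0.15,0.0318,0.6,0.01,0,-0.2,0.0796,0.6,0.01,0,-0.24,0.1273,0.6,0.01,0,-0.24,0.1751,0.6,0.01,0,-0.24,0.2228,0.6,0.01,0,-0.24,0.2706,0.6,0.01,0,-0.24,0.3183,0.6,0.01,0,-0.24,0.3661,0.6,0.01,0,-0.24,0.4138,0.6,0.01,0,-0.24,0.4615,0.6,0.01,0,-0.24,0.5042,0.6,0.01,0,-0.24,0.5042,0.6]'

```text
time: 5.15
position: [0.4267, -0.0277, 0.301]
tool_rot: [-1.893, -2.504, 0.002]
ft_force: [-0.3, -0.2, -0.7]
grip_width: 0.6
grip_force: 0.0
```

Run:
```python
from h import *
np.set_printoptions(precision=4,suppress=True)
a,t=grab("top","top2");b,s=grab("side","side2")
o,d=ray(s,342,193);c=np.array([.578,.0205,0]);n=np.array([-.284,.959,0])
print(o+d*((c-o)@n)/(d@n))
f=lambda i,x,y,w,h,k:cv2.resize(i[y:y+h,x:x+w],None,fx=k,fy=k,interpolation=cv2.INTER_CUBIC)
cv2.imwrite("pics/m2.png",np.hstack([f(a,265,180,100,130,4),f(b,240,180,100,130,4)]))
```

```bash
python3 dist.py .5306 .0065 .2 1.859
```

```text
[0.5109 0.0006 0.1947]
tool shift [0.0043 0.1093 0.1011] heading 1.8506 tilt z [-1.8e-03  3.0e-04 -1.0e+00] pos [ 0.4269 -0.0278  0.3013] q [ 0.86 -0.21 -0.72  1.81 -0.14  1.5   0.44]
turn -0.0084
```

View pics/m2.png

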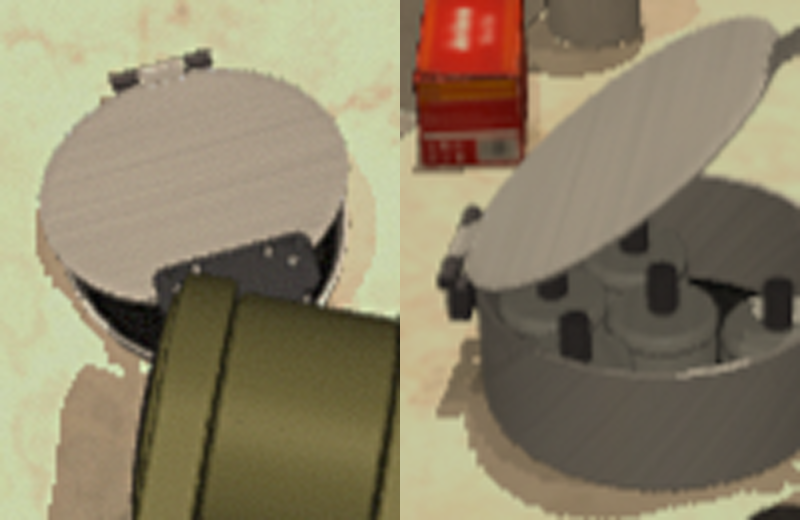

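Emit:
inch_along --offsets '[0.004,0.04,0,0,0.6,0.004,0.08,0,0,0.6,0.004,0.109,0,0,0.6,0.004,0.109,0.04,0,0.6,0.004,0.109,0.08,0,0.6,0.004,0.109,0.1,0,0.6,0.004,0.109,0.116,0,0.6,0.004,0.109,0.116,0,0.6]' --clamp_n 5

```text
time: 6.05
position: [0.5292, 0.0058, 0.1832]
tool_rot: [-1.887, -2.505, 0.004]
ft_force: [-0.3, -0.3, -0.6]
grip_width: 0.598
grip_force: 0.0
```

```bash
python3 dist.py .5306 .0065 .185
```

```text
tool shift [ 0.0003  0.0015 -0.0018] heading 1.8502 tilt z [-5.7e-03  8.0e-04 -1.0e+00] pos [0.5292 0.0058 0.1832] q [ 0.76  0.18 -0.89  1.77  0.14  1.27  0.11]
```

Emit:
inch_along --offsets '[0,0.012,-0.01,0,0.6,0,0.024,-0.021,0,0.6,0,0.036,-0.032,0,0.6,0,0.047,-0.043,0,0.6,0,0.058,-0.052,0,0.55,0,0.069,-0.061,0,0.5,0,0.082,-0.068,0,0.45,0,0.094,-0.075,0,0.4,0,0.094,-0.075,0,0.4,0,0.094,-0.075,0,0.4]'

```text
time: 7.05
position: [0.6215, 0.0317, 0.2613]
tool_rot: [-1.892, -2.508, 0.0]
ft_force: [-0.0, -0.3, 0.4]
grip_width: 0.401
grip_force: 0.2
```

Run:
```python
from h import *
grab("side","side3")
```

```text
(no output)
```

View pics/side3.png

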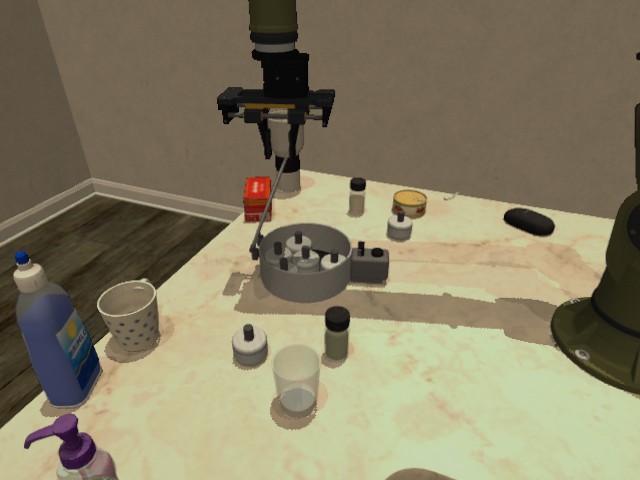

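The lid is held at about 1.2 rad between the fingers, its tip at (289,157). Next I ease it over.

Emit:
inch_along --offsets '[0,0.013,-0.005,0,0.35,0,0.026,-0.009,0,0.3,0,0.036,-0.011,0,0.3,0,0.046,-0.013,0,0.3,0,0.057,-0.014,0,0.3,0,0.062,-0.014,0,0.3,0,0.066,-0.014,0,0.3,0,0.07,-0.013,0,0.3,0,0.078,-0.012,0,0.3,0,0.086,-0.011,0,0.3,0,0.095,-0.009,0,0.3,0,0.105,-0.006,0,0.3,0,0.115,-0.003,0,0.3,0,0.125,0,0,0.3,0,0.132,0.001,0,0.3,0,0.137,0.001,0,0.4,0,0.137,0.001,0,0.5,0,0.137,-0.03,0,0.5,0,0.137,-0.08,0,0.5,0,0.1,-0.08,0,0.5]'

```text
time: 9.1
position: [0.7242, 0.062, 0.3503]
tool_rot: [1.89, 2.499, 0.027]
ft_force: [-0.6, -0.3, 1.8]
grip_width: 0.497
grip_force: 0.0
```

Run:
```python
from h import *
grab("side","side4")
```

```text
(no output)
```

View pics/side4.png

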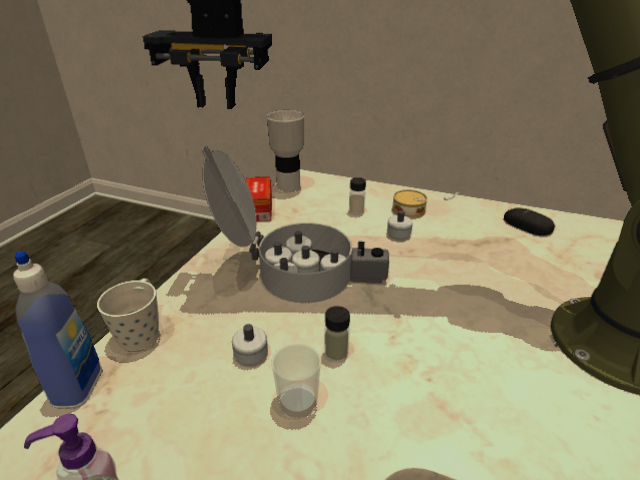

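The lid rests open against its stop and all five packed pots are standing. Next I go above the left pot and measure the slots from the top and wrist views.

```bash
python3 dist.py .575 .2585 .26
```

```text
tool shift [ 0.2294 -0.0798  0.0853] heading 1.849 tilt z [ 2.3e-03 -3.0e-04 -1.0e+00] pos [0.7145 0.0598 0.3457] q [ 0.34  0.57 -0.83  1.01  0.41  1.71 -0.06]
```

Emit:
inch_along --offsets '[0.05,-0.03,0,0,0.5,0.1,-0.08,0,0,0.5,0.15,-0.08,0,0,0.5,0.19,-0.08,0.03,0,0.5,0.228,-0.08,0.06,0,0.5,0.229,-0.08,0.085,0,0.5,0.229,-0.08,0.085,0,0.5,0.229,-0.08,0.085,0,0.5,0.229,-0.08,0.085,0,0.5]'

```text
time: 10.05
position: [0.58, 0.2559, 0.2578]
tool_rot: [1.896, 2.502, 0.002]
ft_force: [0.2, -0.6, -0.1]
grip_width: 0.5
grip_force: 0.0
```

Run:
```python
from h import *
np.set_printoptions(precision=4,suppress=True)
a,t=grab("top","top5");b,w=grab("wrist","wrist5")
f=lambda i,x,y,ww,h,k:cv2.resize(i[y:y+h,x:x+ww],None,fx=k,fy=k,interpolation=cv2.INTER_CUBIC)
o=np.zeros((480,800,3),np.uint8);o[:,:400]=f(a,270,190,100,120,4);o[:300,400:]=f(b,0,0,640,480,.625)
cv2.imwrite("pics/m5.png",o)
print(ctrl.get_state()["position"],proj(w,[.575,.259,.064]),w["C"][:3,3])
```

```text
[0.58   0.2562 0.2578] [308.9835 201.1774] [0.5578 0.3352 0.4189]
```

View pics/m5.png

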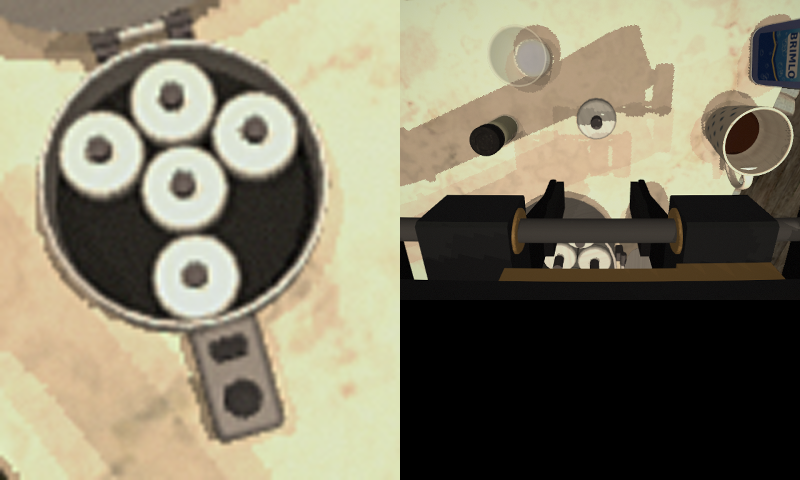

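The top view shows packed pots at the back, back-left, back-right, middle and front, leaving the front-left and front-right places empty. The wrist view shows the left pot at (314,189), close to the prediction of (309,201).

Run:
```python
from h import *
np.set_printoptions(precision=4,suppress=True)
def discs(im,box,lo=195,ctr=None):
    x0,y0,x1,y1=box;g=cv2.cvtColor(im,cv2.COLOR_BGR2HSV)[y0:y1,x0:x1]
    m=((g[...,2]>lo)&(g[...,1]<45)).astype(np.uint8)*255
    r=[]
    for c in cv2.findContours(m,cv2.RETR_EXTERNAL,cv2.CHAIN_APPROX_NONE)[0]:
        if cv2.contourArea(c)>120:
            (x,y),(a,b),_=cv2.fitEllipse(c);r.append((x+x0,y+y0,a,b,cv2.contourArea(c)))
    return r
top=cv2.imread("pics/top5.png");t=cam("top");C=np.array([.578,.0205])
P=[]
for lo in (170,):
  for x,y,a,b,A in discs(top,(275,195,352,272),lo):
    X=onz(t,x,y,.044);P.append(X);d=X[:2]-C;print("disc %.1f %.1f  ax %.1f %.1f"%(x,y,a,b),X,"r",np.hypot(*d),"ang",np.degrees(np.arctan2(d[1],d[0])))
for n,bx in (("L",(212,222,242,254)),("R",(388,280,416,308))):
  for x,y,a,b,A in discs(cv2.imread("pics/top0.png"),bx,170): print(n,x,y,a,b,onz(t,x,y,.039))
w=cam("wrist");wi=cv2.imread("pics/wrist5.png")
for x,y,a,b,A in discs(wi,(270,150,350,230),130):
    print("wrist",x,y,a,b,onz(w,x,y,.039))
# knob blobs in wrist
g=cv2.cvtColor(wi,cv2.COLOR_BGR2GRAY)[180:212,295:332];m=(g<60).astype(np.uint8)
ys,xs=np.nonzero(m);print("knob px",xs.min()+295,xs.max()+295,ys.min()+180,ys.max()+180)
```

```text
disc 318.7 259.3  ax 19.7 20.8 [0.5181 0.012  0.044 ] r 0.06049535141195448 ang -171.88854050194152
disc 315.6 236.5  ax 19.5 19.7 [0.5785 0.0212 0.044 ] r 0.0009045566248184393 ang 53.538155415418935
disc 294.8 227.9  ax 19.2 19.4 [0.6009 0.0769 0.044 ] r 0.060900379174884854 ang 67.88493012134361
disc 333.2 223.1  ax 19.2 19.3 [ 0.6153 -0.0251  0.044 ] r 0.0588633210920087 ang -50.71153650171243
disc 312.7 214.7  ax 19.0 19.3 [0.6372 0.0298 0.044 ] r 0.05991043906935902 ang 8.953145185617675
L 225.02418899536133 236.55377578735352 18.550870895385742 19.044885635375977 [0.5759 0.2634 0.039 ]
R 401.6279764175415 292.4238452911377 19.071897506713867 19.599088668823242 [ 0.4344 -0.2066  0.039 ]
wrist 315.54945373535156 203.81834030151367 20.764249801635742 58.73175811767578 [0.5824 0.2531 0.039 ]
knob px 306 322 185 203
```

```bash
python3 dist.py .577 .2633 .044 .72
```

```text
tool shift [ 0.0077 -0.0015  0.2138] heading 1.8448 tilt z [ 2.6e-03  5.0e-04 -1.0e+00] pos [0.58   0.2562 0.2578] q [ 0.23  0.41 -0.92  1.42  0.32  1.47 -0.41]
turn 1.1248
```

Scaled: 1.125 rad is 0.3581.

Emit:
inch_along --offsets '[0.008,-0.001,0.02,0.0477,0.5,0.008,-0.001,0.04,0.0955,0.5,0.008,-0.001,0.06,0.1432,0.5,0.008,-0.001,0.08,0.191,0.5,0.008,-0.001,0.1,0.2387,0.5,0.008,-0.001,0.12,0.2865,0.5,0.008,-0.001,0.14,0.3342,0.5,0.008,-0.001,0.16,0.3581,0.5,0.008,-0.001,0.18,0.3581,0.5,0.008,-0.001,0.195,0.3581,0.5,0.008,-0.001,0.205,0.3581,0.5,0.008,-0.001,0.212,0.3581,0.5,0.008,-0.001,0.212,0.3581,0.5]' --clamp_n 4

```text
time: 11.45
position: [0.5751, 0.2645, 0.0435]
tool_rot: [2.939, 1.11, -0.001]
ft_force: [-0.9, 0.1, -0.5]
grip_width: 0.503
grip_force: 0.0
```

```bash
python3 dist.py .577 .2633 .045
```

```text
tool shift [ 0.0007  0.0022 -0.0015] heading 0.7226 tilt z [-8.e-04 -4.e-04 -1.e+00] pos [0.5751 0.2645 0.0435] q [ 0.04  0.51 -0.66  1.67  0.35  1.08 -1.57]
```

Emit:
inch_along --offsets '[0,0,-0.001,0,0,0,0,-0.001,0,0,0,0,-0.001,0,0,0,0,-0.001,0,0,0,0,-0.001,0,0]' --clamp_n 4

```text
time: 11.95
position: [0.5754, 0.2646, 0.0452]
tool_rot: [2.938, 1.11, 0.0]
ft_force: [-0.4, 0.7, -1.1]
grip_width: 0.182
grip_force: 4.0
```

Emit:
inch_along --offsets '[0,0,0,0,0.4,0,0,0,-0.0318,0.4,0,0,0,-0.0796,0.4,0,0,0,-0.1273,0.4,0,0,0,-0.1751,0.4,0,0,0,-0.2228,0.4,0,0,0,-0.2706,0.4,0,0,0,-0.3183,0.4,0,0,0,-0.3661,0.4,0,0,0,-0.4138,0.4,0,0,0,-0.4615,0.4,0,0,0,-0.4838,0.4,0,0,0,-0.4838,0,0,0,0,-0.4838,0,0,0,0,-0.4838,0,0,0,0,-0.4838,0,0,0,0,-0.4838,0]' --clamp_n 5

```text
time: 13.65
position: [0.5752, 0.2649, 0.045]
tool_rot: [1.365, 2.829, -0.0]
ft_force: [-0.0, -0.1, -0.6]
grip_width: 0.181
grip_force: 5.0
```

```bash
python3 dist.py .577 .2633 .15
```

```text
tool shift [-0.0024  0.0004 -0.105 ] heading 2.2425 tilt z [ 2.e-04 -2.e-04 -1.e+00] pos [0.5752 0.2649 0.045 ] q [ 0.24  0.63 -0.95  1.66  0.55  1.15 -0.18]
```

Emit:
inch_along --offsets '[0,0,0,0,0,0,0,-0.02,0,0,0,0,-0.06,0,0,0,0,-0.1,0,0,0,0,-0.12,0,0,0,0,-0.12,0,0]' --clamp_n 20

```text
time: 14.25
position: [0.5766, 0.2662, 0.1684]
tool_rot: [1.363, 2.826, 0.007]
ft_force: [0.6, 0.9, -1.4]
grip_width: 0.179
grip_force: 20.0
```

```bash
python3 dist.py .5405 .0687 .165
```

```text
tool shift [-0.1321 -0.1512  0.0028] heading 2.2427 tilt z [ 0.0053  0.0021 -1.    ] pos [0.5766 0.2662 0.1684] q [ 0.29  0.51 -1.03  1.54  0.45  1.34 -0.12]
```

Emit:
inch_along --offsets '[-0.026,-0.03,0,0,0,-0.053,-0.06,0,0,0,-0.08,-0.09,0,0,0,-0.106,-0.12,0,0,0,-0.132,-0.15,0,0,0,-0.132,-0.15,0,0,0,-0.132,-0.15,0,0,0,-0.132,-0.15,0,0,0]'

```text
time: 15.05
position: [0.5394, 0.0693, 0.1643]
tool_rot: [-1.362, -2.829, -0.0]
ft_force: [-0.1, 0.0, -1.5]
grip_width: 0.179
grip_force: 20.0
```

Run:
```python
from h import *
np.set_printoptions(precision=4,suppress=True)
a,t=grab("top","top6");b,w=grab("wrist","wrist6");c,s=grab("side","side6")
P=ctrl.get_state()["position"];print(P)
f=lambda i,x,y,ww,h,k:cv2.resize(i[y:y+h,x:x+ww],None,fx=k,fy=k,interpolation=cv2.INTER_CUBIC)
o=np.zeros((480,800,3),np.uint8);o[:300,:400]=f(b,0,0,640,480,.625);o[:,400:]=f(c,240,180,100,120,4)
cv2.imwrite("pics/m6.png",o)
for n,cm in (("w",w),("s",s)): print(n,"slot proj",proj(cm,[.541,.0679,.005]),"midknob",proj(cm,[.5785,.0212,.069]),"heldbottom",proj(cm,P-[0,0,.045]))
```

```bash
python3 dist.py .5405 .0687 .1
```

```text
[0.5397 0.0699 0.1648]
w slot proj [314.6237 219.4864] midknob [314.6701 330.7806] heldbottom [314.7779 272.0776]
s slot proj [314.1741 290.1011] midknob [305.5346 247.5226] heldbottom [313.946  242.4368]
tool shift [-0.0015 -0.0001  0.0648] heading 2.2456 tilt z [-4.e-04  7.e-04 -1.e+00] pos [0.5397 0.0699 0.1648] q [ 0.79  0.3  -1.12  1.76  0.29  1.25  0.28]
```

View pics/m6.png

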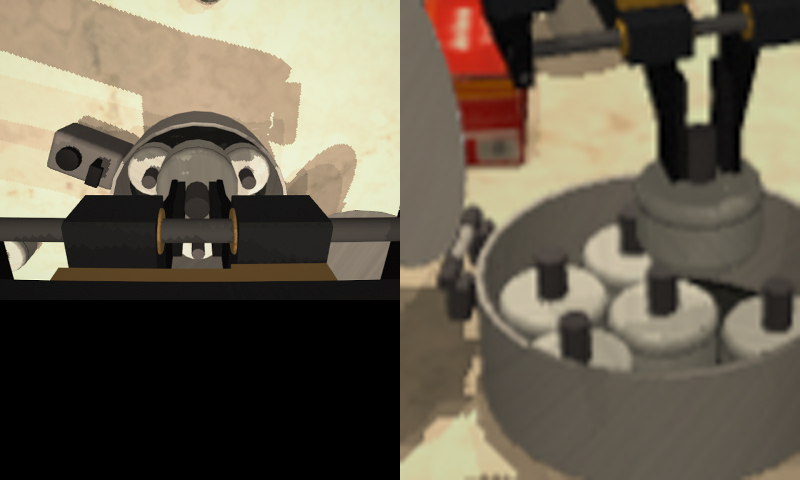

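The held pot sits centred between its two neighbours: in the wrist crop their knobs are at x=151 and 244, and the held knob is at 196. I lower it.

Emit:
inch_along --offsets '[-0.001,0,0.03,0,0,-0.001,0,0.06,0,0,-0.001,0,0.07,0,0,-0.001,0,0.08,0,0,-0.001,0,0.088,0,0,-0.001,0,0.094,0,0,-0.001,0,0.1,0,0,-0.001,0,0.104,0,0,-0.001,0,0.104,0,0]'

```text
time: 16.1
position: [0.5406, 0.0673, 0.0607]
tool_rot: [-1.365, -2.83, -0.0]
ft_force: [2.9, -0.1, -2.2]
grip_width: 0.177
grip_force: 20.0
```

```bash
python3 dist.py .5405 .0687 .0505
```

```text
tool shift [0.0011 0.0008 0.0102] heading 2.2427 tilt z [ 0.e+00  1.e-04 -1.e+00] pos [0.5406 0.0673 0.0607] q [ 0.7   0.43 -1.03  1.87  0.42  1.08  0.18]
```

Emit:
inch_along --offsets '[0,0,0.003,0,0,0,0,0.006,0,0,0,0,0.008,0,0,0,0,0.0095,0,0,0,0,0.0105,0,0,0,0,0.0105,0,0]'

```text
time: 16.7
position: [0.5407, 0.0672, 0.0505]
tool_rot: [1.365, 2.829, -0.0]
ft_force: [1.4, -2.3, -0.2]
grip_width: 0.18
grip_force: 20.0
```

```bash
python3 dist.py .5405 .0687 .0505
```

```text
tool shift [ 0.0013  0.0007 -0.    ] heading 2.2427 tilt z [ 3.e-04 -2.e-04 -1.e+00] pos [0.5407 0.0672 0.0505] q [ 0.69  0.44 -1.02  1.88  0.43  1.06  0.17]
```

Emit:
inch_along --offsets '[0,0,0.0005,0,0.25,0,0,0.0005,0,0.3,0,0,0.0005,0,0.35,0,0,0.0005,0,0.35,0,0,-0.01,0,0.35,0,0,-0.03,0,0.35,0,0,-0.06,0,0.4,0,0,-0.1,0,0.4,0,0,-0.13,0,0.4,0,0,-0.13,0,0.4]' --clamp_n 5

```text
time: 17.7
position: [0.5433, 0.0686, 0.1856]
tool_rot: [1.361, 2.823, 0.005]
ft_force: [0.3, -0.6, 0.0]
grip_width: 0.396
grip_force: 0.0
```

```bash
python3 dist.py .4350 -.2055 .18 -.373
```

```text
tool shift [-0.147  -0.2555  0.0047] heading 2.2431 tilt z [ 8.e-03 -2.e-04 -1.e+00] pos [0.5433 0.0686 0.1856] q [ 0.81  0.28 -1.13  1.74  0.27  1.28  0.29]
turn 2.6161
```

The manual's scale: turns go in shares of pi rad. Converting my numbers, -0.527 rad is -0.1677.

Emit:
inch_along --offsets '[-0.02,-0.03,0,-0.0318,0.5,-0.04,-0.065,0,-0.0637,0.5,-0.06,-0.1,0,-0.0955,0.5,-0.08,-0.135,0,-0.1273,0.5,-0.1,-0.17,0,-0.1592,0.5,-0.12,-0.205,0,-0.1677,0.5,-0.135,-0.235,0.02,-0.1677,0.5,-0.147,-0.253,0.04,-0.1677,0.5,-0.147,-0.253,0.06,-0.1677,0.5,-0.147,-0.253,0.08,-0.1677,0.5,-0.147,-0.253,0.08,-0.1677,0.5,-0.147,-0.253,0.08,-0.1677,0.5]'

```text
time: 18.9
position: [0.4341, -0.2046, 0.1007]
tool_rot: [-0.579, -3.087, -0.001]
ft_force: [-0.3, 1.1, 0.4]
grip_width: 0.501
grip_force: 0.0
```

```bash
python3 dist.py .434 -.2045 .045 2.77
```

Run:
```python
from h import *
b,w=grab("wrist","wrist7");g=cv2.cvtColor(b,cv2.COLOR_BGR2HSV)
print(proj(w,[.434,-.2045,.064]),proj(w,[.434,-.2045,.04]))
x,y=proj(w,[.434,-.2045,.05]).astype(int)
cv2.imwrite("pics/m7.png",b)
```

```text
tool shift [0.0001 0.     0.0557] heading 2.7707 tilt z [-4.e-04  9.e-04 -1.e+00] pos [ 0.4341 -0.2046  0.1007] q [ 1.43  0.18 -1.11  1.98  0.18  1.09  1.44]
turn 0.0007
[314.76377587 277.51616701] [314.79754882 260.70306012]
```

View pics/m7.png

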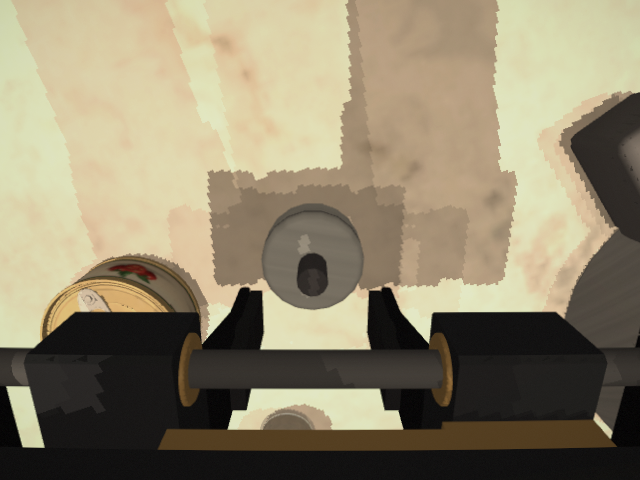

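The right pot's knob top is at (313,281), against a prediction of (315,277.5), so it is centred between the fingers. I descend and centre by gripping twice.

Emit:
inch_along --offsets '[0,0,0.03,0,0.5,0,0,0.045,0,0.5,0,0,0.0555,0,0.5,0,0,0.0555,0,0.5,0,0,0.0555,0,0,0,0,0.0555,0,0,0,0,0.0555,0,0,0,0,0.0555,0,0,0,0,0.0555,0,0]' --clamp_n 4

```text
time: 19.85
position: [0.4342, -0.2054, 0.0453]
tool_rot: [0.581, 3.087, -0.001]
ft_force: [0.3, -2.1, 0.4]
grip_width: 0.18
grip_force: 4.0
```

Emit:
inch_along --offsets '[0,0,0,0,0.4,0,0,0,0.0477,0.4,0,0,0,0.0955,0.4,0,0,0,0.1432,0.4,0,0,0,0.191,0.4,0,0,0,0.2387,0.4,0,0,0,0.2865,0.4,0,0,0,0.3342,0.4,0,0,0,0.382,0.4,0,0,0,0.4297,0.4,0,0,0,0.4775,0.4,0,0,0,0.5004,0.4,0,0,0,0.5004,0,0,0,0,0.5004,0,0,0,0,0.5004,0,0,0,0,0.5004,0,0,0,0,0.5004,0]' --clamp_n 5

```text
time: 21.55
position: [0.4339, -0.2051, 0.0449]
tool_rot: [-2.594, -1.771, 0.0]
ft_force: [-0.4, -0.4, -0.4]
grip_width: 0.181
grip_force: 5.0
```

```bash
python3 dist.py .5565 -.0345 .165 1.198
```

```text
tool shift [ 0.2036  0.0521 -0.1201] heading 1.1982 tilt z [-4.e-04  2.e-04 -1.e+00] pos [ 0.4339 -0.2051  0.0449] q [ 1.13  0.21 -0.8   2.04  0.18  0.97 -0.13]
turn 0.0002
```

Emit:
inch_along --offsets '[0,0,0,0,0,0,0,-0.02,0,0,0,0,-0.06,0,0,0,0,-0.1,0,0,0,0,-0.12,0,0,0,0,-0.12,0,0,0,0,-0.12,0,0]' --clamp_n 20

```text
time: 22.25
position: [0.4338, -0.2053, 0.1648]
tool_rot: [2.595, 1.771, -0.001]
ft_force: [0.1, 0.0, -2.5]
grip_width: 0.177
grip_force: 20.0
```

Create discs.py:
```python
from h import *
np.set_printoptions(precision=4,suppress=True)
def discs(name):
    im,t=grab("top",name);g=cv2.cvtColor(im,cv2.COLOR_BGR2HSV)[195:272,275:352]
    m=((g[...,2]>170)&(g[...,1]<45)).astype(np.uint8)*255
    for c in cv2.findContours(m,cv2.RETR_EXTERNAL,cv2.CHAIN_APPROX_NONE)[0]:
        if cv2.contourArea(c)>100:
            (x,y),(a,b),_=cv2.fitEllipse(c);print("disc ax %.1f %.1f"%(a,b),onz(t,x+275,y+195,.044))
import sys;discs(sys.argv[1])
```

```bash
python3 discs.py top8; python3 dist.py .5565 -.0345 .165 1.198
```

```text
disc ax 19.4 20.3 [0.5181 0.0118 0.044 ]
disc ax 19.1 19.9 [0.5395 0.0668 0.044 ]
disc ax 19.0 19.5 [0.5786 0.0214 0.044 ]
disc ax 18.9 19.2 [0.6008 0.077  0.044 ]
disc ax 19.0 19.3 [ 0.6152 -0.0252  0.044 ]
disc ax 19.0 19.2 [0.6371 0.0299 0.044 ]
tool shift [ 0.2036  0.0527 -0.0011] heading 1.1978 tilt z [-1.7e-03  7.0e-04 -1.0e+00] pos [ 0.4332 -0.2049  0.164 ] q [ 1.2   0.04 -0.82  1.91  0.03  1.21 -0.  ]
turn -0.0002
```

The first pot stands at its place (r≈60 mm) and its neighbours have not moved. Next I carry the second one over.

Emit:
inch_along --offsets '[0.035,0.009,0,0,0,0.07,0.018,0,0,0,0.105,0.027,0,0,0,0.14,0.036,0,0,0,0.175,0.045,0,0,0,0.2036,0.0525,0,0,0,0.2036,0.0525,0,0,0,0.2036,0.0525,0,0,0,0.2036,0.0525,0,0,0]'

```text
time: 23.2
position: [0.5561, -0.036, 0.1638]
tool_rot: [-2.595, -1.769, 0.004]
ft_force: [-0.2, 0.0, -0.9]
grip_width: 0.173
grip_force: 20.0
```

```bash
python3 dist.py .557 -.0345 .0615 1.198
```

```text
tool shift [0.0019 0.0005 0.1023] heading 1.1965 tilt z [-2.5e-03 -4.0e-04 -1.0e+00] pos [ 0.5561 -0.036   0.1638] q [ 0.84  0.29 -0.95  1.73  0.25  1.25 -0.55]
turn -0.0015
```

Emit:
inch_along --offsets '[0.001,0,0.03,0,0,0.001,0,0.06,0,0,0.001,0,0.07,0,0,0.001,0,0.08,0,0,0.001,0,0.088,0,0,0.001,0,0.094,0,0,0.001,0,0.1,0,0,0.001,0,0.103,0,0,0.001,0,0.103,0,0]'

```text
time: 24.1
position: [0.5574, -0.0338, 0.0618]
tool_rot: [-2.595, -1.771, 0.001]
ft_force: [0.0, -0.0, -1.7]
grip_width: 0.171
grip_force: 20.0
```

```bash
python3 dist.py .557 -.0345 .0505
```

```text
tool shift [-0.0008 -0.0001  0.0113] heading 1.198 tilt z [-4.e-04 -1.e-04 -1.e+00] pos [ 0.5574 -0.0338  0.0618] q [ 0.77  0.41 -0.9   1.84  0.36  1.07 -0.63]
```

Emit:
inch_along --offsets '[0,0,0.003,0,0,0,0,0.006,0,0,0,0,0.007,0,0,0,0,0.008,0,0,0,0,0.008,0,0]'

```text
time: 24.6
position: [0.5575, -0.0337, 0.0539]
tool_rot: [-2.595, -1.771, 0.0]
ft_force: [-0.1, -0.1, -0.2]
grip_width: 0.179
grip_force: 20.0
```

Emit:
inch_along --offsets '[0,0,0.0015,0,0,0,0,0.003,0,0,0,0,0.003,0,0]'

```text
time: 24.9
position: [0.5574, -0.0338, 0.0508]
tool_rot: [-2.595, -1.771, 0.001]
ft_force: [1.5, 0.1, -0.2]
grip_width: 0.172
grip_force: 20.0
```

```bash
python3 dist.py .557 -.0345 .0505
```

```text
tool shift [-0.0008 -0.0001  0.0003] heading 1.1978 tilt z [-4.e-04 -0.e+00 -1.e+00] pos [ 0.5574 -0.0338  0.0508] q [ 0.76  0.42 -0.89  1.84  0.37  1.05 -0.64]
```

Emit:
inch_along --offsets '[0,0,0.0008,0,0,0,0,0.0008,0,0,0,0,0.0008,0,0.25,0,0,0.0008,0,0.3,0,0,0.0008,0,0.35,0,0,0.0008,0,0.35,0,0,-0.01,0,0.35,0,0,-0.03,0,0.35,0,0,-0.06,0,0.4,0,0,-0.1,0,0.4,0,0,-0.13,0,0.4,-0.05,-0.05,-0.15,0,0.4,-0.1,-0.1,-0.15,0,0.4,-0.15,-0.1,-0.15,0,0.4,-0.2,-0.1,-0.15,0,0.4,-0.2,-0.1,-0.15,0,0.4,-0.2,-0.1,-0.15,0,0.4]' --clamp_n 5

```text
time: 26.6
position: [0.3887, -0.1882, 0.2018]
tool_rot: [2.601, 1.759, -0.003]
ft_force: [0.1, -0.1, 0.4]
grip_width: 0.399
grip_force: 0.0
```

```bash
python3 discs.py top9
```

Run:
```python
from h import *
np.set_printoptions(precision=1,suppress=True)
# side view height check: dark knob tops of the two placed pots
im,s=grab("side","side9");g=cv2.cvtColor(im,cv2.COLOR_BGR2GRAY)
for n,p in (("a",(.5395,.0668)),("b",(.5566,-.0349)),("mid",(.5786,.0214)),("front",(.5181,.0118))):
    q=proj(s,[*p,.069]);m=proj(s,[*p,.057]);col=int(round(m[0]))
    print(n,"expected knob top centre",q,"column grey",g[int(q[1])-9:int(q[1])+12,col])
old=cv2.imread("pics/side4.png")
d=cv2.absdiff(old,im).max(2)
for n,b in (("jarL",(320,305,352,362)),("glass",(270,345,322,415)),("jarR",(347,176,368,216)),("can",(390,190,428,216)),("lid",(200,145,256,246))):
    print(n,"changed px",(d[b[1]:b[3],b[0]:b[2]]>40).mean())
```

```text
disc ax 19.2 20.3 [0.518  0.0121 0.044 ]
disc ax 19.0 19.9 [0.5393 0.0667 0.044 ]
disc ax 19.0 19.4 [ 0.5552 -0.033   0.044 ]
disc ax 19.0 19.5 [0.5784 0.0213 0.044 ]
disc ax 18.9 19.3 [0.6009 0.0769 0.044 ]
disc ax 18.9 19.3 [ 0.6154 -0.0253  0.044 ]
disc ax 18.9 19.2 [0.637  0.0298 0.044 ]
a expected knob top centre [314.9 263.9] column grey [182 182 181 182 182 182 182 143  72  74  75  67  50  38  38  38  37  68
 132 134  85]
b expected knob top centre [325.5 236. ] column grey [114  86  85  84  83  81  82  84  80  75  74  73  57  38  39  38  37  38
  38  38  37]
mid expected knob top centre [305.5 247.6] column grey [181 181 183 182 183 183 181 141  76  74  72  57  36  36  36  36  37  36
  35  36  60]
front expected knob top centre [335.1 251.2] column grey [163 185 185 185 183 182 172 128  74  74  70  54  36  38  37  37  36  37
  37  38  59]
jarL changed px 0.07291666666666667
glass changed px 0.0
jarR changed px 0.0
can changed px 0.015182186234817813
lid changed px 0.007072135785007072
```

```bash
python3 -c "
from bench import ctrl
print(ctrl.close_job())"
```

```text
the job is handed in; nothing more can be done
None
```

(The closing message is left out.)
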